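Nest the specimen trays on the storage hook

ROBOT

A 6-joint arm with a two-finger parallel gripper is mounted at the origin on a cart in front of the work surface, level with it; the furniture and walls round the work are solid. World frame = base frame: x ahead of the robot, y to its left, z up, the work surface at z = 0. Lengths are in m, angles in rad, forces in N, time in s.
With the tool pointing down it reaches from about 0.4 to 0.825 m from the base axis. Payload 7 kg.
Tool frame: the origin (TCP) lies at the very end of the fingers, on their centre line; the grasp point (between the pads) lies arm.hold_point_z behind it (arm.hold_point_z is the distance from the TCP to the grasp point, in m); z points along the fingers, y is the line along which they close (so a half turn about z gives the same grasp; the last joint's range is limited). The gripper opens to 88 mm and grips with 3 to 60 N. Pads are 19 mm wide; open, the fingers measure 130 mm over their backs; the gripper's body (78 mm by 193 mm) begins 47 mm behind the grasp point.
Start: joints at [-0.97, 0.359, 0.012, 0, -1.224, -0.288], TCP at [0.208, -0.642, 0.227] pointing down, gripper open.
Joint ranges: [-3.07, 3.07], [-1.43, 2.12], [-1.02, 1.25], [-3.03, 1.67], [-3.05, -0], [-3.03, 3.03]. Speed limits (rad/s): [2.39, 2.39, 3.01, 3.14, 3.14, 3.14].

INTERFACE

Orientations are given as [roll, pitch, yaw] about the fixed x, y, z axes, in that order (R = Rz(yaw) Ry(pitch) Rx(roll)).
In Python, from station import arm gives the robot as it stands.
- The arm moves only by the tool send_path, called after "Request:" as name([rows], argument=value, ...), one row to a line, values as JSON. Schema: {"type":"object","properties":{"deltas":{"type":"array","items":{"type":"array","items":{"type":"number"},"minItems":5,"maxItems":5},"minItems":1,"maxItems":20},"squeeze":{"type":"number"},"only":{"type":"string"},"quiet":{"type":"boolean"},"lines":{"type":"string"}},"required":["deltas"],"additionalProperties":false}. deltas is a list of rows, 1 to 20 of them, each of 5 numbers: the finger opening in m, then dx, dy, dz in parts of the range, where 1.0 means 0.5 m, then a turn about the tool's z in normalised numbers (1 is 2 pi rad); each row is the pose to reach, as a shift and turn from the pose commanded when the call began, along the tool's axes at that moment; what a row does not reach only later rows make up. A row lasts 1/12 s, in which the tool goes at most 0.0417 m and 0.125 rad, less where a joint would pass 70% of its speed; a pose out of reach is approached as far as the arm can. The fingers move at their own pace and stop on an object; squeeze is the grip in N (left out, the last holds). Time passes only in rows, so rows that do not move let the fingers close. The tool returns the time, the measured TCP pose, the force, the opening and the grip force at its end. only (a regular expression) keeps the lines of the reply that match it, lines (a string "A,B") keeps lines A to B, and quiet returns only ok. A shift or turn number past 1, either way, is cut back to 1. Input that does not fit is refused with a message, and nothing moves.
- arm.get_state(): the state, without advancing time (a new reading comes with each control period).
- arm.grab_frame(name): name is "scene" or "top" or "wrist"; returns the picture (420x560x3 uint8, red, green, blue); there is no depth.
- arm.camera_params(name): a dict with "fx", "fy", "cx", "cy" (pixels), "D" ([k1, k2, p1, p2, k3] as OpenCV has them; the pictures are not rectified), "T" (4x4, takes a point from camera to world coordinates); the wrist camera has in their place "hand_eye" (4x4, takes a point from camera to tool coordinates, whose origin is the TCP and whose axes are the flange's). Camera axes: x right, y down, z forward; pixel columns grow to the right and rows downward; lengths in m; the calibration is good to about 2 mm. A picture is of the moment at which its call begins: read the wrist's pose just before it. camera_params takes no time and is no camera call.
- arm.job_done(): hands the job in; it is judged then, once.
The state is a dict: "t": time; "q": joint angles; "qd": joint speeds; "joint_efforts": joint torques, N m; "eef_pos": TCP position; "ee_rot": TCP orientation; "force": force on the tool from outside, world axes, zero at the start; "moment": the same for the moment, N m; "width": finger opening in m; "gripper_force": force on a finger pad.
Only numpy, scipy, OpenCV 4.12 (cv2) and the standard library are available. Lean on these libraries where they do the work, as an engineer would, in place of code of your own. Each camera call takes 0.05 s, during which the arm holds its last target. There are 200 camera calls.

TASK

Put the three hanging trays away on the hook, nested from the largest at the back to the smallest in front: the large one already hangs there and stays on the hook, the medium and then the small one are in the wire rack. They must all be pushed fully back, the large tray flat against the post and each of the others flat inside the one behind it, hanging straight. Do not let a tray fall over, and do not knock the bottle or the ring weight beside the work.

Things in the scene. Friction and masses are not known exactly. Their poses are not given: they have to be found in the camera images.
- hook_root (a point): Where the hook's arm meets the post, on the arm's top surface, mid-width, 200 mm above the table, at the front face of the post (the backstop). Axes as hook_stand: the arm runs from here along -x for 130 mm. The arm is a level flat steel bar 18 mm wide and 6 mm thick. The post is 40 mm wide and 12 mm thick and rises 12 mm above the arm's top.
- hook_tip (a point): Outer end of the arm, at the level of the arm's top surface. The last 6 mm of the arm turns up and stands 10 mm above the arm's top; a slot must pass over it and then come down on to the arm. A tray pushed high on its tab tilts and jams on the arm; pushed at the level of the arm (for example by two fingers, one each side of the arm, against the tab) it slides squarely.
- hook_stand: Fixed steel stand: dark base plate 190 mm (x, from -130 to +60) by 120 mm by 12 mm, the post and the arm. Origin on the table under hook_root; +x points from the arm's tip to the post.
- rack: Fixed rack: grey base 170 mm (x) by 140 mm (y), 10 mm thick, with two berths at x = -40 and +40 mm, each between two wire loops 50 mm high and 72 mm long in y. A tray stands loosely on its lower edge in each berth, tab up, front to -x. Which tray is in which berth varies. Origin under the centre of the base.
- tray_large: Largest of three like white plastic trays, 200 g: upright panel 150 mm wide, 112 high, 8 thick; a rim 5 mm thick on both sides and bottom stands 14 mm out from its front (-x). Above, a tab with a slot 30 wide, 34 high. Origin: middle of the slot's upper edge, mid-thickness; plain back faces +x; z up, slot z -34 to 0, lower edge z -146 mm. Starts hung on the arm; slides when pushed.
- tray_medium: Middle of three like white plastic trays, 140 g: upright panel 120 mm wide, 90 high, 8 thick; a rim 5 mm thick on both sides and bottom stands 14 mm out from its front (-x). Above, a tab with a slot 30 wide, 34 high. Origin: middle of the slot's upper edge, mid-thickness; plain back faces +x; z up, slot z -34 to 0, lower edge z -124 mm. Starts in the rack.
- tray_small: Smallest of three like white plastic trays, 90 g: upright panel 90 mm wide, 68 high, 8 thick; a rim 5 mm thick on both sides and bottom stands 14 mm out from its front (-x). Above, a tab with a slot 30 wide, 34 high. Origin: middle of the slot's upper edge, mid-thickness; plain back faces +x; z up, slot z -34 to 0, lower edge z -102 mm. Starts in the rack.
- tray_large_tab (a point): On the large tray's tab, 28 mm above the tray's origin, mid-width and mid-thickness. The tab is 50 mm wide (y), 8 mm thick (x) and solid from the slot's upper edge (28 mm below this point) to its top (17 mm above); pinch it across its thickness from above.
- tray_medium_tab (a point): On the medium tray's tab, 28 mm above the tray's origin, mid-width and mid-thickness. The tab is 50 mm wide (y), 8 mm thick (x) and solid from the slot's upper edge (28 mm below this point) to its top (17 mm above); pinch it across its thickness from above.
- tray_small_tab (a point): On the small tray's tab, 28 mm above the tray's origin, mid-width and mid-thickness. The tab is 50 mm wide (y), 8 mm thick (x) and solid from the slot's upper edge (28 mm below this point) to its top (17 mm above); pinch it across its thickness from above.
- amber_bottle: Bystander: small amber bottle with a black cap, 37 mm across, 95 mm high, loose. Origin under its centre.
- ring_weight: Bystander: light grey cylinder weight with a wire ring on top, 46 mm across, 97 mm high, loose. Origin under its centre.

How it is judged:
At the end, for the whole second after the job is handed in: All three trays hang at rest on the arm: upright and square to it within 0.12 rad, slot edge on the arm within 6 mm, centred within 10 mm; the large tray's back within 6 mm of the post, the medium's within 6 mm of the large's panel, the small's within 6 mm of the medium's panel (y of tray_large in the frame of hook_root between -0.01 and 0.01 m and z of tray_large in the frame of hook_root between -0.006 and 0.006 m and angle between each of tray_large, tray_medium, tray_small's own z axis and vertical below 0.12 rad and angle between the x axis of each of tray_large, tray_medium, tray_small and the x axis of hook_root, either way round below 0.12 rad and linear speed of each of tray_large, tray_medium, tray_small below 0.02 m/s and y of tray_medium in the frame of hook_root between -0.01 and 0.01 m and z of tray_medium in the frame of hook_root between -0.006 and 0.006 m and y of tray_small in the frame of hook_root between -0.01 and 0.01 m and z of tray_small in the frame of hook_root between -0.006 and 0.006 m and x of tray_large in the frame of hook_root between -0.01 and 0 m and x of tray_medium in the frame of tray_large between -0.014 and -0.005 m and x of tray_small in the frame of tray_medium between -0.014 and -0.005 m); the robot touches nothing.
It fails at once if the large tray comes off the hook (z of tray_large in the frame of hook_root below -0.03 m or x of tray_large in the frame of hook_root below -0.135 m).
It fails at once if a tray falls over (angle between any of tray_large, tray_medium, tray_small's own z axis and vertical above 0.7 rad).
It fails at once if the bottle or the ring weight is knocked over or shifted more than 25 mm (distance of any of amber_bottle, ring_weight from where it was at the start of the episode above 0.025 m or angle between any of amber_bottle, ring_weight's own z axis and vertical above 0.4 rad).
It also fails if it takes over 72 s, if anything falls off the work surface, if the arm or the gripper's body presses on something with over 40 N, if the wrist force passes 120 N, or if a joint passes its speed limit or range.

## Working session

There is one attempt and no reset: what is moved stays moved. The work goes in short steps, Python scripts to look and compute and a tool call to move; the robot and the scene stay as the last step left them, time stands still between calls to the robot, and variables do not carry over. Pictures are saved under pics/ and viewed, at most 10 in all, crops included, and the job is handed in when it is done.

```bash
ls; mkdir -p pics; python3 - <<'E'
from station import arm
import cv2,numpy as np
np.set_printoptions(precision=4,suppress=True)
for n in ("scene","top"):
    cv2.imwrite(f"pics/{n}0.png",cv2.resize(arm.grab_frame(n)[:,:,::-1],(800,600),interpolation=cv2.INTER_CUBIC))
for n in ("scene","top","wrist"): print(n,arm.camera_params(n))
s=arm.get_state();print(s,arm.hold_point_z)
E
```

```text
pics
station.py
scene {'fx': 482.78083843501935, 'fy': 482.78083843501935, 'cx': 278.1909500642555, 'cy': 208.87151684836005, 'D': array([-0.1531,  0.    ,  0.    ,  0.    ,  0.    ]), 'T': array([[-0.5614, -0.4758,  0.6771, -0.2205],
       [-0.8275,  0.312 , -0.4668,  0.5659],
       [ 0.0109, -0.8223, -0.5689,  0.7933],
       [ 0.    ,  0.    ,  0.    ,  1.    ]])}
top {'fx': 539.0958493375942, 'fy': 539.0958493375942, 'cx': 275.5341629257275, 'cy': 202.2263091095227, 'D': array([-0.1499,  0.    ,  0.    ,  0.    ,  0.    ]), 'T': array([[-0.0186, -0.9985,  0.0509,  0.475 ],
       [-0.9998,  0.0192,  0.0113,  0.0481],
       [-0.0122, -0.0507, -0.9986,  1.3223],
       [ 0.    ,  0.    ,  0.    ,  1.    ]])}
wrist {'fx': 295.8458778977706, 'fy': 295.8458778977706, 'cx': 284.04197425450985, 'cy': 204.09166615752378, 'D': array([-0.034,  0.   ,  0.   ,  0.   ,  0.   ]), 'hand_eye': array([[ 0.0004, -0.9659, -0.259 ,  0.0711],
       [ 1.    ,  0.0003,  0.0007, -0.0002],
       [-0.0006, -0.259 ,  0.9659, -0.1577],
       [ 0.    ,  0.    ,  0.    ,  1.    ]])}
{'t': 0.1, 'q': array([-0.9699,  0.3593,  0.0112, -0.0003, -1.2241, -0.2881]), 'qd': array([ 0.0008, -0.0017,  0.0019,  0.0015,  0.0011, -0.0008]), 'joint_efforts': array([ -0.0013, -58.4163,  29.3749,   7.0154,   0.0102,  -0.0001]), 'eef_pos': array([ 0.2076, -0.6418,  0.2257]), 'ee_rot': array([ 3.1401, -0.0001, -2.8289]), 'force': array([-0.3182,  0.6487, -0.0023]), 'moment': array([-0.002 , -0.007 ,  0.0188]), 'gripper_force': 0.0, 'width': 0.087462328873625} 0.0188
```

View pics/scene0.png

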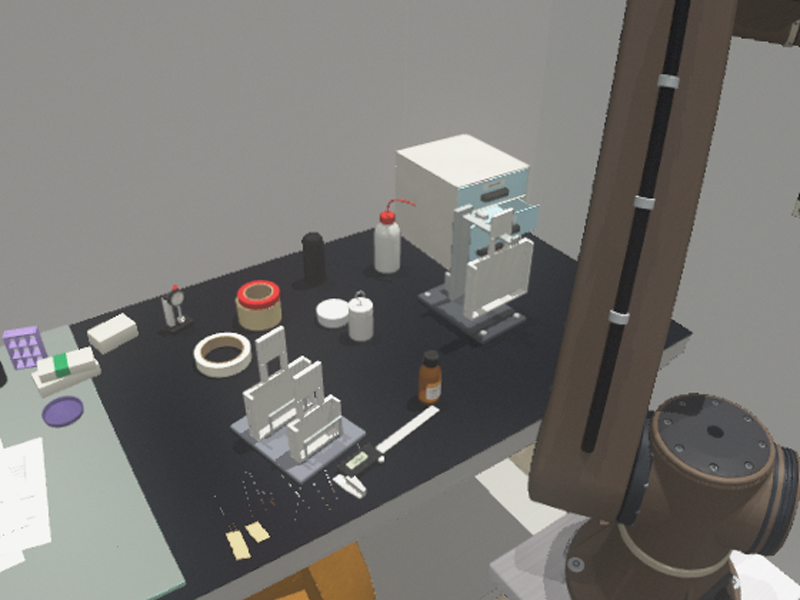

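View pics/top0.png

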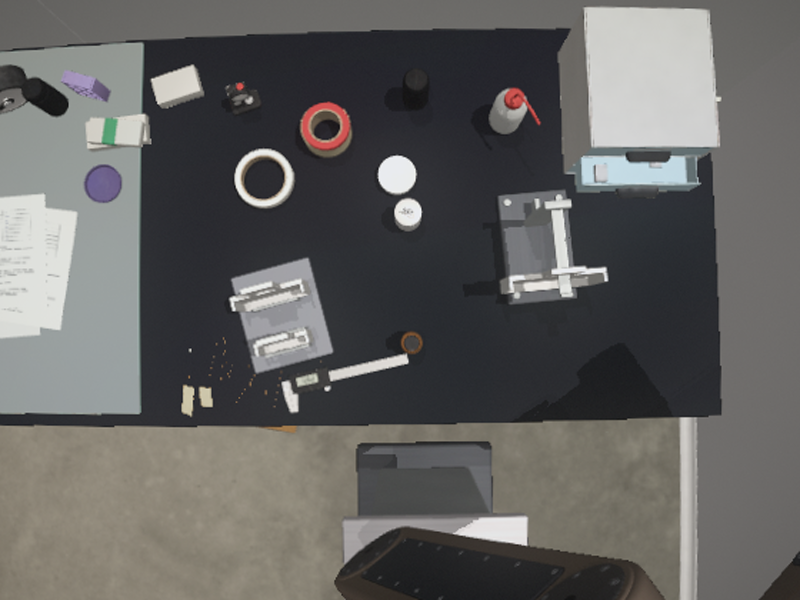

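The top and scene views show the rack on the left, with the medium tray in the far berth and the small one in the near berth. The stand is on the right, with its arm pointing toward the robot and the large tray near the tip. I'll zoom in on both.

```bash
cat > h.py <<'E'
from station import arm
import cv2,numpy as np
from scipy.spatial.transform import Rotation as R
np.set_printoptions(precision=4,suppress=True)
def cam(n):
    c=arm.camera_params(n);K=np.array([[c['fx'],0,c['cx']],[0,c['fy'],c['cy']],[0,0,1]])
    if n=='wrist':
        s=arm.get_state();T=np.eye(4);T[:3,:3]=R.from_euler('xyz',s['ee_rot']).as_matrix();T[:3,3]=s['eef_pos'];T=T@c['hand_eye']
    else:T=c['T']
    return K,c['D'],T
def ray(C,px):
    u=cv2.undistortPoints(np.array([[px]],float),C[0],C[1])[0,0]
    return C[2][:3,3],C[2][:3,:3]@[u[0],u[1],1]
def at_z(C,px,z):
    o,d=ray(C,px);return o+d*(z-o[2])/d[2]
def proj(C,P):
    T=np.linalg.inv(C[2]);P=np.atleast_2d(P)@T[:3,:3].T+T[:3,3]
    return cv2.projectPoints(P,np.zeros(3),np.zeros(3),C[0],C[1])[0][:,0]
def tool(p,yaw=None):
    "shift from present pose to world p, in tool axes"
    s=arm.get_state();M=R.from_euler('xyz',s['ee_rot']).as_matrix();return M.T@(np.array(p)-s['eef_pos'])
E
python3 - <<'E'
from h import *
im=cv2.imread('pics/top0.png')
im=arm.grab_frame('top')[:,:,::-1]
a=cv2.resize(im[170:270,150:250],(400,400),interpolation=cv2.INTER_CUBIC)
b=cv2.resize(im[125:225,335:435],(400,400),interpolation=cv2.INTER_CUBIC)
cv2.imwrite('pics/c1.png',np.hstack([a,b]))
im=arm.grab_frame('scene')[:,:,::-1]
a=cv2.resize(im[225:325,160:260],(400,400),interpolation=cv2.INTER_CUBIC)
b=cv2.resize(im[140:240,285:385],(400,400),interpolation=cv2.INTER_CUBIC)
cv2.imwrite('pics/c2.png',np.hstack([a,b]))
E
```

```text
(no output)
```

View pics/c1.png

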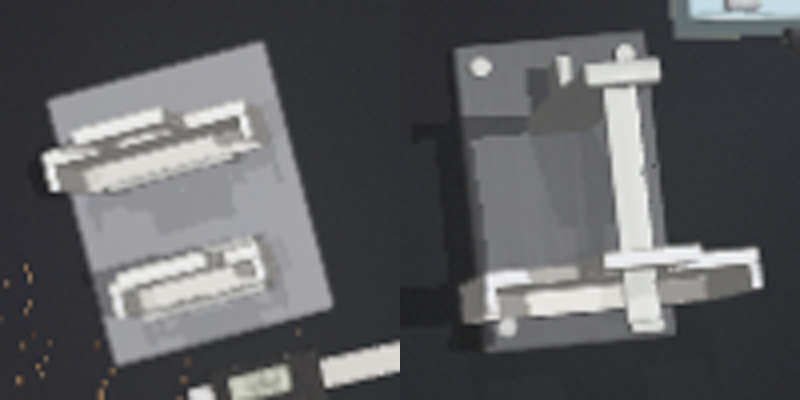

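View pics/c2.png

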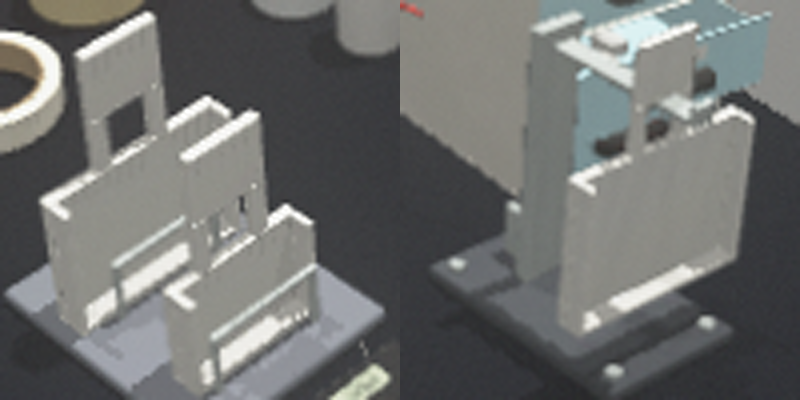

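```bash
python3 - <<'E'
from h import *
C=cam('top');S=cam('scene')
L=lambda x,y,z:at_z(C,(149.625+x/4,169.625+y/4),z)
Q=lambda x,y,z:at_z(C,(334.625+x/4,124.625+y/4),z)
def base(c,lx,ly):
    c=np.array(c);e=(c[0]-c[3])+(c[1]-c[2]);l=(c[0]-c[1])+(c[3]-c[2])
    print('yaw',np.arctan2(e[1],e[0]),np.arctan2(-l[0],l[1]),'size',np.linalg.norm(e)/2,np.linalg.norm(l)/2,'mid',c.mean(0));return c.mean(0)
base([L(*p,.01) for p in((47,101),(264,41),(332,306),(116,364))],.17,.14)
m=base([Q(*p,.012) for p in((55,47),(243,32),(275,334),(87,352))],.19,.12)
print('post',Q(222,72,.212),'tip',Q(247,328,.21))
print('med tab',L(72,133,.179),L(165,112,.179),'small',L(122,278,.157),L(205,255,.157))
print('large tab',Q(205,262,.242),Q(300,247,.242))
print('scene crop large tab',[at_z(S,(284.6+x/4,139.6+y/4),.245) for x,y in((240,48),(297,25))])
print('scene med tab',[at_z(S,(159.6+x/4,224.6+y/4),.179) for x,y in((77,50),(155,15))])
print('scene small tab',[at_z(S,(159.6+x/4,224.6+y/4),.157) for x,y in((182,155),(262,113))])
f=cv2.resize
T=cam('top');W=arm.grab_frame('top')
print('bottle cap',at_z(T,(411/1.4286,342/1.4286),.095),'ring',at_z(T,(407/1.4286,213/1.4286),.08))
E
```

```text
yaw 0.24298262807045992 0.24697484378868367 size 0.16722296994227054 0.13826799248798935 mid [0.5013 0.2561 0.01  ]
yaw 0.07435135552886689 0.0703700200268274 size 0.18774443183320724 0.11680577339752164 mid [ 0.6106 -0.1846  0.012 ]
post [ 0.6515 -0.1808  0.212 ] tip [ 0.5177 -0.1899  0.21  ]
med tab [0.5363 0.2921 0.179 ] [0.5466 0.2417 0.179 ] small [0.4581 0.2701 0.157 ] [0.4699 0.2244 0.157 ]
large tab [ 0.5502 -0.1627  0.242 ] [ 0.557  -0.2115  0.242 ]
scene crop large tab [array([ 0.5461, -0.1566,  0.245 ]), array([ 0.5503, -0.2071,  0.245 ])]
scene med tab [array([0.5384, 0.2913, 0.179 ]), array([0.5433, 0.2438, 0.179 ])]
scene small tab [array([0.4586, 0.2731, 0.157 ]), array([0.4654, 0.2237, 0.157 ])]
bottle cap [0.4525 0.0359 0.095 ] ring [0.6614 0.0381 0.08  ]
```

```bash
python3 - <<'E'
from h import *
C=cam('top');S=cam('scene')
def tri(a,b):
    o,d=ray(C,a);p,e=ray(S,b);A=np.c_[d,-e];t=np.linalg.lstsq(A,p-o,rcond=None)[0]
    return o+d*t[0],np.linalg.norm(o+d*t[0]-p-e*t[1])
print(tri((578/1.4286,190/1.4286),(328.9,158.3)),tri((700/1.4286,190/1.4286),(376.6,142.6)))
print(tri((578/1.4286,190/1.4286),(328.9,158.3-5)))
# TCP target above rack medium, with yaw -1.326, z .25
print(tool([.541,.2665,.25]), 'turn', -(-1.326-arm.get_state()['ee_rot'][2]))
E
```

```bash
cat >> h.py <<'E'
H0=np.array([.6455,-.1821]);HT=.072
def hook(x,y,z):
    c,s=np.cos(HT),np.sin(HT);return np.r_[H0+[c*x-s*y,s*x+c*y],z]
def go(p,yaw):
    s=arm.get_state();print('shift',tool(p),'turn',-((yaw-s['ee_rot'][2]+np.pi)%(2*np.pi)-np.pi),'t',s['t'])
E
python3 -c "
from h import *
go(hook(-.15,0,.28),HT-np.pi)"
```

```text
shift [-0.4125  0.3387 -0.0537] turn 0.24072894544643564 t 0.25
```

Units first: shifts go in shares of 0.5 m and turns go in shares of 2 pi rad. So -0.4125 m / 0.5 = -0.825, 0.3387 m / 0.5 = 0.6774, 0.24 rad / 6.2832 = 0.0382.

Request:
send_path([
  [0.06, 0, 0, -0.08, 0.0159],
  [0.03, -0.825, 0.6774, -0.1074, 0.0382],
  [0.03, -0.825, 0.6774, -0.1074, 0.0382],
  [0.03, -0.825, 0.6774, -0.1074, 0.0382],
  [0.03, -0.825, 0.6774, -0.1074, 0.0382],
  [0.03, -0.825, 0.6774, -0.1074, 0.0382],
  [0.03, -0.825, 0.6774, -0.1074, 0.0382],
  [0.03, -0.825, 0.6774, -0.1074, 0.0382],
  [0.03, -0.825, 0.6774, -0.1074, 0.0382],
  [0.03, -0.825, 0.6774, -0.1074, 0.0382],
  [0.03, -0.825, 0.6774, -0.1074, 0.0382],
  [0.03, -0.825, 0.6774, -0.1074, 0.0382],
  [0.03, -0.825, 0.6774, -0.1074, 0.0382],
  [0.03, -0.825, 0.6774, -0.1074, 0.0382],
  [0.03, -0.825, 0.6774, -0.1074, 0.0382],
  [0.03, -0.825, 0.6774, -0.1074, 0.0382],
  [0.03, -0.825, 0.6774, -0.1074, 0.0382],
  [0.03, -0.825, 0.6774, -0.1074, 0.0382],
], squeeze=20)

```text
t: 1.75
eef_pos: [0.4955, -0.1936, 0.2802]
ee_rot: [-3.142, -0.0, -3.07]
force: [0.2, -0.2, 0.1]
width: 0.0303
gripper_force: 0.0
```

```bash
python3 - <<'E'
from h import *
C=cam('wrist');im=arm.grab_frame('wrist')[:,:,::-1].copy()
cv2.imwrite('pics/w1.png',cv2.resize(im,(800,600),interpolation=cv2.INTER_CUBIC))
print(1.4286*proj(C,[hook(0,0,.2),hook(-.13,.009,.21),hook(-.13,-.009,.21),hook(0,.02,.212),hook(0,-.02,.212)]))
go(hook(-.12,0,.187),HT-np.pi)
E
```

```text
[[407.3139 513.6377]
 [423.3214 342.3877]
 [392.1387 342.3796]
 [437.7246 527.3516]
 [377.0427 527.3601]]
shift [-0.0306  0.001   0.0933] turn -0.0004733595163677329 t 1.8
```

View pics/w1.png

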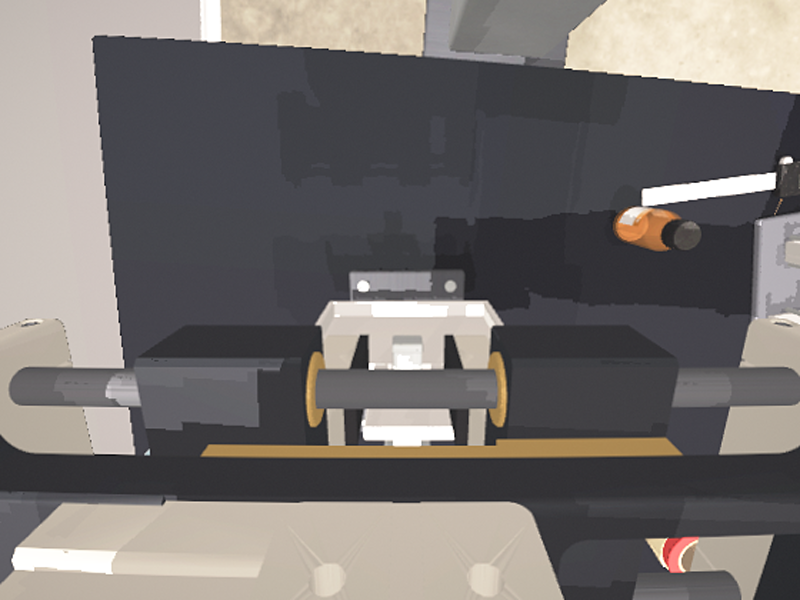

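The wrist view shows the arm tip at about (407,340), where I predicted it. The tab top is centred at about (409,432), and the fingers straddle the arm. I'll lower the fingers in front of the tab and push.

Scaled: -0.12 m / 0.5 = -0.24, 0.0933 m / 0.5 = 0.1866.

Request:
send_path([
  [0.03, -0.06, 0.002, 0.06, 0],
  [0.03, -0.06, 0.002, 0.12, 0],
  [0.03, -0.06, 0.002, 0.17, 0],
  [0.03, -0.06, 0.002, 0.1866, 0],
  [0.03, -0.06, 0.002, 0.1866, 0],
  [0.03, -0.08, 0.002, 0.1866, 0],
  [0.03, -0.1, 0.002, 0.1866, 0],
  [0.03, -0.12, 0.002, 0.1866, 0],
  [0.03, -0.14, 0.002, 0.1866, 0],
  [0.03, -0.16, 0.002, 0.1866, 0],
  [0.03, -0.18, 0.002, 0.1866, 0],
  [0.03, -0.2, 0.002, 0.1866, 0],
  [0.03, -0.22, 0.002, 0.1866, 0],
  [0.03, -0.232, 0.002, 0.1866, 0],
  [0.03, -0.24, 0.002, 0.1866, 0],
  [0.03, -0.24, 0.002, 0.1866, 0],
  [0.03, -0.24, 0.002, 0.1866, 0],
])

```text
t: 3.22
eef_pos: [0.6158, -0.1832, 0.1867]
ee_rot: [3.141, 0.0, -3.069]
force: [-0.4, 0.6, 0.6]
width: 0.0302
gripper_force: 0.0
```

Scaled: -0.009 m / 0.5 = -0.018, -0.007 m / 0.5 = -0.014.

Request:
send_path([
  [0.03, -0.008, 0, 0, 0],
  [0.03, -0.014, 0, 0, 0],
  [0.03, -0.018, 0, 0, 0],
  [0.03, -0.018, 0, 0, 0],
  [0.03, -0.018, 0, 0, 0],
])

```text
t: 3.63
eef_pos: [0.6248, -0.1826, 0.187]
ee_rot: [-3.142, 0.001, -3.069]
force: [0.8, 0.1, 0.8]
width: 0.0302
gripper_force: 0.0
```

Request:
send_path([
  [0.03, -0.004, 0, 0, 0],
  [0.03, -0.008, 0, 0, 0],
  [0.03, -0.008, 0, 0, 0],
  [0.03, -0.008, 0, 0, 0],
])

```text
t: 3.97
eef_pos: [0.6288, -0.1824, 0.187]
ee_rot: [-3.142, 0.0, -3.069]
force: [-0.3, -0.4, 0.4]
width: 0.0298
gripper_force: 0.1
```

Scaled: -0.003 m / 0.5 = -0.006, -0.002 m / 0.5 = -0.004.

Request:
send_path([
  [0.03, -0.004, 0, 0, 0],
  [0.03, -0.006, 0, 0, 0],
  [0.03, -0.006, 0, 0, 0],
  [0.03, -0.006, 0, 0, 0],
])

```text
t: 4.3
eef_pos: [0.6287, -0.1823, 0.187]
ee_rot: [3.141, -0.005, -3.069]
force: [-10.8, 1.0, 6.3]
width: 0.0297
gripper_force: 5.4
```

```bash
python3 - <<'E'
from h import *
a=arm.grab_frame('top')[125:225,335:435,::-1];b=arm.grab_frame('scene')[140:240,285:385,::-1]
cv2.imwrite('pics/p1.png',cv2.resize(np.hstack([a,b]),(800,400),interpolation=cv2.INTER_CUBIC))
E
```

```text
(no output)
```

View pics/p1.png

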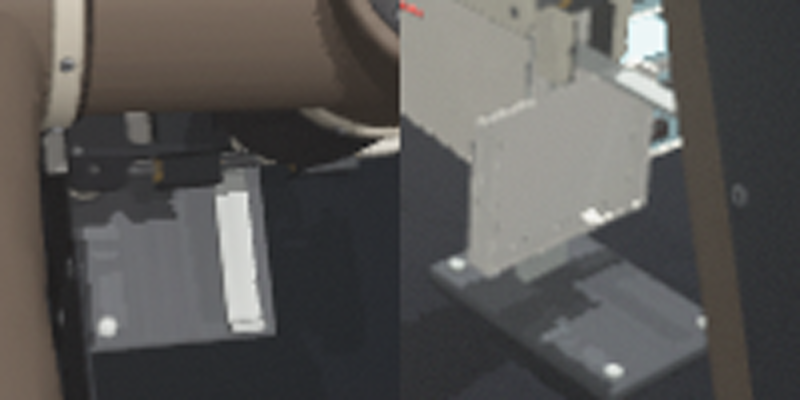

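The scene crop shows the large tray upright against the post, and the wrist read 11 N of contact. I'll back off and move over the medium tray.

Scaled: 0.13 m / 0.5 = 0.26, 0.11 m / 0.5 = 0.22.

Request:
send_path([
  [0.03, 0.06, 0, 0, 0],
  [0.03, 0.14, 0, 0, 0],
  [0.03, 0.22, 0, 0, 0],
  [0.03, 0.26, 0, 0, 0],
  [0.03, 0.26, 0, -0.08, 0],
  [0.05, 0.26, 0, -0.16, 0],
  [0.05, 0.26, 0, -0.2, 0],
  [0.05, 0.26, 0, -0.2, 0],
])

```text
t: 5.07
eef_pos: [0.5043, -0.1923, 0.2931]
ee_rot: [-3.139, 0.01, -3.068]
force: [0.8, -0.8, 0.1]
width: 0.0442
gripper_force: 0.0
```

```bash
python3 - <<'E'
from h import *
go([.541,.2665,.25],.245-np.pi/2)
E
```

```text
shift [-0.0698  0.455   0.0426] turn -1.7424485333265451 t 5.0667
```

Scaled: 0.455 m / 0.5 = 0.91, -0.07 m / 0.5 = -0.14, -1.742 rad / 6.2832 = -0.2772.

Request:
send_path([
  [0.05, -0.14, 0.91, 0.06, -0.2772],
  [0.05, -0.14, 0.91, 0.06, -0.2772],
  [0.05, -0.14, 0.91, 0.06, -0.2772],
  [0.05, -0.14, 0.91, 0.06, -0.2772],
  [0.05, -0.14, 0.91, 0.06, -0.2772],
  [0.05, -0.14, 0.91, 0.06, -0.2772],
  [0.05, -0.14, 0.91, 0.06, -0.2772],
  [0.05, -0.14, 0.91, 0.06, -0.2772],
  [0.05, -0.14, 0.91, 0.06, -0.2772],
  [0.05, -0.14, 0.91, 0.06, -0.2772],
  [0.05, -0.14, 0.91, 0.06, -0.2772],
  [0.05, -0.14, 0.91, 0.06, -0.2772],
  [0.05, -0.14, 0.91, 0.06, -0.2772],
  [0.05, -0.14, 0.91, 0.06, -0.2772],
  [0.05, -0.14, 0.91, 0.06, -0.2772],
  [0.05, -0.14, 0.91, 0.06, -0.2772],
  [0.05, -0.14, 0.91, 0.06, -0.2772],
  [0.05, -0.14, 0.91, 0.06, -0.2772],
])

```text
t: 6.57
eef_pos: [0.5386, 0.2671, 0.257]
ee_rot: [-3.141, 0.0, -1.33]
force: [-0.2, 0.5, -0.1]
width: 0.0504
gripper_force: 0.0
```

```bash
python3 - <<'E'
from h import *
C=cam('wrist');im=arm.grab_frame('wrist')[:,:,::-1].copy()
cv2.imwrite('pics/w2.png',cv2.resize(im,(800,600),interpolation=cv2.INTER_CUBIC))
c,s=np.cos(.245),np.sin(.245)
B=lambda X,x,y,z:np.r_[X[0]+c*x-s*y,X[1]+s*x+c*y,z]
for X,z in(((.541,.2665),.179),((.4632,.2468),.157)):
    print(1.4286*proj(C,[B(X,a*.004,b*.025,z) for a,b in((1,1),(1,-1),(-1,-1),(-1,1))]))
go([.541,.2665,.143],.245-np.pi/2)
E
```

```text
[[393.1173 340.7562]
 [392.0973 258.0958]
 [406.2393 258.0429]
 [406.5267 340.7113]]
[[517.9789 327.2282]
 [523.2483 250.787 ]
 [536.1312 250.7645]
 [530.2592 327.1651]]
shift [ 0.0012 -0.0021  0.1141] turn -0.0035360686494971816 t 6.6167
```

View pics/w2.png

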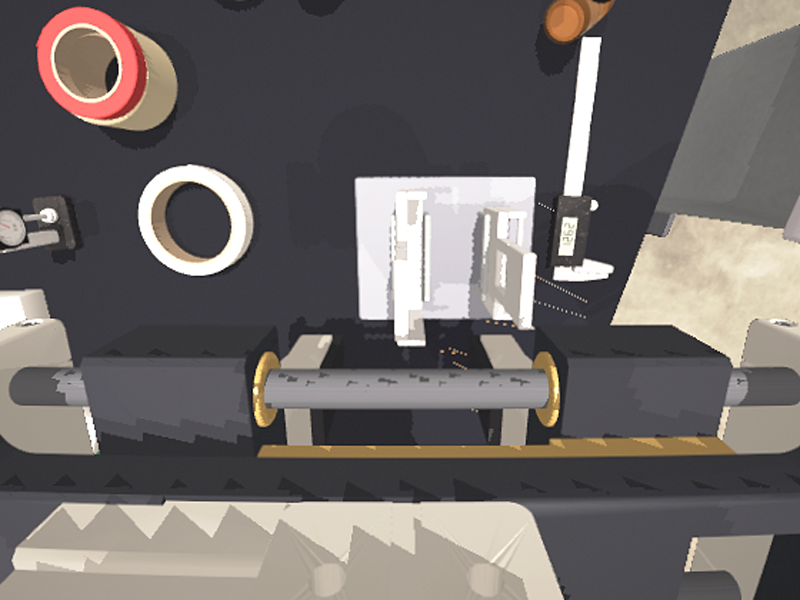

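The medium tab is between the fingers at about (410,340), and the small tab is at about (529,290) as predicted. I'll go down and grasp.

Request:
send_path([
  [0.05, 0.002, -0.004, 0.06, 0],
  [0.05, 0.002, -0.004, 0.12, 0],
  [0.05, 0.002, -0.004, 0.18, 0],
  [0.05, 0.002, -0.004, 0.228, 0],
  [0.05, 0.002, -0.004, 0.228, 0],
  [0.05, 0.002, -0.004, 0.228, 0],
  [0.0, 0.002, -0.004, 0.228, 0],
  [0.0, 0.002, -0.004, 0.228, 0],
  [0.0, 0.002, -0.004, 0.228, 0],
  [0.0, 0.002, -0.004, 0.228, 0],
  [0.0, 0.002, -0.004, 0.228, 0],
  [0.0, 0.002, -0.004, 0.228, 0],
], squeeze=25)

```text
t: 7.62
eef_pos: [0.5409, 0.2669, 0.1435]
ee_rot: [-3.141, 0.0, -1.327]
force: [0.1, -0.2, -0.7]
width: 0.0154
gripper_force: 0.0
```

Request:
send_path([
  [0.0, 0, 0, 0, 0],
  [0.0, 0, 0, 0, 0],
  [0.0, 0, 0, 0, 0],
  [0, 0, 0, 0, 0],
], squeeze=25)

```text
t: 7.95
eef_pos: [0.5409, 0.2669, 0.1431]
ee_rot: [-3.141, 0.0, -1.327]
force: [0.3, -1.0, 0.7]
width: 0.0076
gripper_force: 25.0
```

Request:
send_path([
  [0.0, 0, 0, -0.02, 0],
  [0.0, 0, 0, -0.06, 0],
  [0.0, 0, 0, -0.12, 0],
  [0.0, 0, 0, -0.2, 0],
  [0.0, 0, 0, -0.28, 0],
  [0.0, 0, 0, -0.34, 0],
  [0, 0, 0, -0.34, 0],
  [0, 0, 0, -0.34, 0],
])

```text
t: 8.62
eef_pos: [0.5411, 0.2672, 0.3156]
ee_rot: [-3.138, 0.002, -1.327]
force: [-0.5, 0.2, -1.6]
width: 0.0079
gripper_force: 25.0
```

```bash
python3 - <<'E'
from h import *
a=arm.grab_frame('scene')[130:330,130:330,::-1];C=cam('wrist');im=arm.grab_frame('wrist')[:,:,::-1]
cv2.imwrite('pics/w3.png',np.hstack([cv2.resize(a,(400,400)),cv2.resize(im[150:270,220:340],(400,400),interpolation=cv2.INTER_CUBIC)]))
# medium origin on approach: TCP 9.2 mm above origin
go(hook(-.19,0,.2+.016+.0092+.02),HT-np.pi/2)
p=arm.get_state()['eef_pos']
print(proj(C,[p+[0,0,.036]]))
E
```

```text
shift [0.4283 0.1931 0.0674] turn 0.17184030449430798 t 8.7167
[[281.5742 280.5406]]
```

View pics/w3.png

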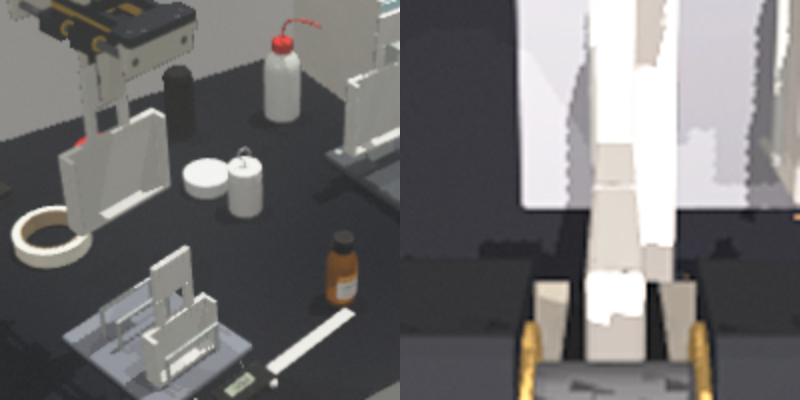

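Scaled: 0.43 m / 0.5 = 0.86, 0.06 m / 0.5 = 0.12, 0.172 rad / 6.2832 = 0.0274.

```bash
python3 - <<'E'
from h import *
S=cam('scene');s=arm.get_state();M=R.from_euler('z',.244).as_matrix()
P=[s['eef_pos']+M@np.array(v) for v in((-.018,.06,-.0432),(-.018,-.06,-.0432),(-.018,.06,-.1332),(-.018,-.06,-.1332),)]
print((proj(S,P)-130)*2)
E
```

```text
[[ 72.823  165.9502]
 [167.2435 116.1401]
 [ 83.8653 239.509 ]
 [172.6941 187.2973]]
```

Request:
send_path([
  [0, 0.86, 0.386, 0, 0.0274],
  [0, 0.86, 0.386, 0, 0.0274],
  [0, 0.86, 0.386, 0, 0.0274],
  [0, 0.86, 0.386, 0, 0.0274],
  [0, 0.86, 0.386, 0, 0.0274],
  [0, 0.86, 0.386, 0, 0.0274],
  [0, 0.86, 0.386, 0, 0.0274],
  [0, 0.86, 0.386, 0, 0.0274],
  [0, 0.86, 0.386, 0, 0.0274],
  [0, 0.86, 0.386, 0, 0.0274],
  [0, 0.86, 0.386, 0, 0.0274],
  [0, 0.86, 0.386, 0, 0.0274],
  [0, 0.86, 0.386, 0.04, 0.0274],
  [0, 0.86, 0.386, 0.08, 0.0274],
  [0, 0.86, 0.386, 0.12, 0.0274],
  [0, 0.86, 0.386, 0.12, 0.0274],
])

```text
t: 10.05
eef_pos: [0.4541, -0.1966, 0.2478]
ee_rot: [3.133, 0.003, -1.5]
force: [-0.0, 1.2, -1.5]
width: 0.0082
gripper_force: 25.0
```

```bash
python3 - <<'E'
from h import *
go(hook(-.19,0,.2+.016+.0092),HT-np.pi/2)
S=cam('scene');s=arm.get_state();M=R.from_euler('z',HT).as_matrix()
im=arm.grab_frame('scene')[100:300,240:440,::-1]
cv2.imwrite('pics/w4.png',cv2.resize(im,(600,600),interpolation=cv2.INTER_CUBIC))
o=s['eef_pos']-[0,0,.0092]
P=[o+M@np.array(v) for v in((-.018,.06,-.034),(-.018,-.06,-.034),(-.018,.06,-.124),(-.018,-.06,-.124),(-.004,.015,0),(-.004,-.015,0),(-.004,-.015,-.034),(-.004,.015,-.034))]+[hook(-.13,0,.21)]
print((proj(S,P)-[240,100])*3)
E
```

```text
shift [-0.0007 -0.0021  0.0226] turn -0.0014071656238305863 t 10.05
[[388.0553 266.7801]
 [487.7581 219.3892]
 [374.9098 361.6104]
 [471.5538 310.8741]
 [419.0499 203.5547]
 [444.2795 192.2879]
 [438.5905 229.2472]
 [413.6547 240.8954]
 [366.2741 196.5079]]
```

View pics/w4.png

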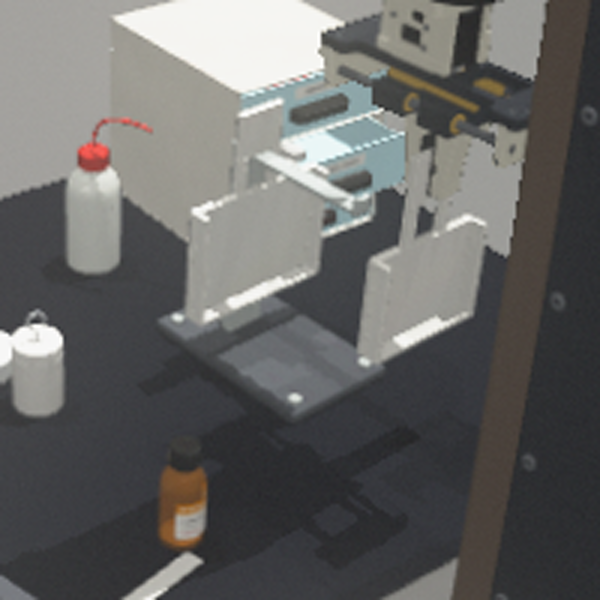

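The scene view shows the medium tray hanging straight in the gripper, with its front-left corner at about (385,268) against a predicted (388,267). The arm tip is at about (352,200). The tray is aligned, so I'll thread it onto the arm.

Scaled: -0.08 m / 0.5 = -0.16, -0.06 m / 0.5 = -0.12.

Request:
send_path([
  [0, 0, -0.004, 0.0452, 0],
  [0, 0, -0.004, 0.0452, 0],
  [0, 0, -0.004, 0.0452, 0],
  [0, 0, -0.04, 0.0452, 0],
  [0, 0, -0.08, 0.0452, 0],
  [0, 0, -0.12, 0.0452, 0],
  [0, 0, -0.16, 0.0452, 0],
  [0, 0, -0.16, 0.0452, 0],
])

```text
t: 10.77
eef_pos: [0.5407, -0.1912, 0.2316]
ee_rot: [-3.14, -0.001, -1.498]
force: [0.4, 0.5, -1.5]
width: 0.0079
gripper_force: 25.0
```

```bash
python3 -c "
from h import *
go(hook(-.055,0,.2+.0092),HT-np.pi/2)"
```

```text
shift [-0.0015 -0.0502  0.0225] turn 0.0012682275000877041 t 10.7667
```

Scaled: -0.05 m / 0.5 = -0.1, -0.04 m / 0.5 = -0.08.

Request:
send_path([
  [0, -0.002, -0.04, 0, 0],
  [0, -0.002, -0.08, 0, 0],
  [0, -0.002, -0.1, 0, 0],
  [0, -0.002, -0.1, 0, 0],
  [0, -0.002, -0.1, 0.016, 0],
  [0, -0.002, -0.1, 0.028, 0],
  [0, -0.002, -0.1, 0.038, 0],
  [0, -0.002, -0.1, 0.038, 0],
  [0, -0.002, -0.1, 0.038, 0],
  [0, -0.002, -0.1, 0.038, 0],
])

```text
t: 11.6
eef_pos: [0.5868, -0.1869, 0.2117]
ee_rot: [-3.141, -0.0, -1.499]
force: [0.0, -0.1, -2.2]
width: 0.0078
gripper_force: 25.0
```

Scaled: 0.002 m / 0.5 = 0.004.

Request:
send_path([
  [0, 0, 0, 0.004, 0],
  [0, 0, 0, 0.004, 0],
  [0, 0, 0, 0.004, 0],
])

```text
t: 11.85
eef_pos: [0.5869, -0.1868, 0.2095]
ee_rot: [-3.141, -0.0, -1.499]
force: [-0.3, -0.5, -1.2]
width: 0.0079
gripper_force: 25.0
```

Scaled: 0.0015 m / 0.5 = 0.003.

Request:
send_path([
  [0, 0, 0, 0.003, 0],
  [0, 0, 0, 0.003, 0],
  [0, 0, 0, 0.003, 0],
])

```text
t: 12.1
eef_pos: [0.5871, -0.1868, 0.2091]
ee_rot: [-3.141, -0.001, -1.498]
force: [-2.4, 1.7, 5.6]
width: 0.0077
gripper_force: 25.0
```

Request:
send_path([
  [0, 0, 0, 0.003, 0],
  [0, 0, 0, 0.003, 0],
  [0, 0, 0, 0.003, 0],
])

```text
t: 12.35
eef_pos: [0.5872, -0.1869, 0.209]
ee_rot: [-3.14, -0.001, -1.498]
force: [-5.1, 2.2, 14.0]
width: 0.0079
gripper_force: 25.0
```

Contact came at the expected height. I'll release, lift, and turn to the pushing pose.

Scaled: -0.08 m / 0.5 = -0.16, -0.002 m / 0.5 = -0.004.

Request:
send_path([
  [0, 0, 0, -0.004, 0],
  [0.03, 0, 0, -0.004, 0],
  [0.03, 0, 0, -0.004, 0],
  [0.03, 0, 0, -0.004, 0],
  [0.03, 0, 0, -0.004, 0],
  [0.03, 0, 0, -0.04, 0],
  [0.03, 0, 0, -0.08, 0],
  [0.03, 0, 0, -0.14, 0],
  [0.03, 0, 0, -0.16, 0],
  [0.03, 0, 0.08, -0.16, 0],
  [0.03, 0, 0.13, -0.16, 0],
  [0.03, 0, 0.13, -0.16, 0],
  [0.03, 0, 0.13, -0.16, 0],
])

```text
t: 13.43
eef_pos: [0.5214, -0.1916, 0.2871]
ee_rot: [-3.14, -0.0, -1.499]
force: [0.5, -0.8, -0.0]
width: 0.0301
gripper_force: 0.0
```

```bash
python3 -c "
from h import *
go(hook(-.12,0,.28),HT-np.pi)"
```

```text
shift [-0.0006 -0.0045  0.0071] turn 1.5704883093169162 t 13.4333
```

Scaled: 0.1 m / 0.5 = 0.2, 0.085 m / 0.5 = 0.17, 1.5705 rad / 6.2832 = 0.25.

Request:
send_path([
  [0.03, 0, -0.008, 0, 0.25],
  [0.03, 0, -0.008, 0, 0.25],
  [0.03, 0, -0.008, 0, 0.25],
  [0.03, 0, -0.008, 0, 0.25],
  [0.03, 0, -0.008, 0, 0.25],
  [0.03, 0, -0.008, 0, 0.25],
  [0.03, 0, -0.008, 0, 0.25],
  [0.03, 0, -0.008, 0, 0.25],
  [0.03, 0, -0.008, 0, 0.25],
  [0.03, 0, -0.008, 0, 0.25],
  [0.03, 0, -0.008, 0, 0.25],
  [0.03, 0, -0.008, 0, 0.25],
  [0.03, 0, -0.008, 0, 0.25],
  [0.03, 0, -0.008, 0, 0.25],
  [0.03, 0, -0.008, 0.06, 0.25],
  [0.03, 0, -0.008, 0.12, 0.25],
  [0.03, 0, -0.008, 0.17, 0.25],
  [0.03, 0, -0.008, 0.2, 0.25],
  [0.03, 0, -0.008, 0.2, 0.25],
  [0.03, 0, -0.008, 0.2, 0.25],
])

```text
t: 15.1
eef_pos: [0.5262, -0.1912, 0.1858]
ee_rot: [-3.141, -0.002, -3.067]
force: [0.7, 0.7, 1.2]
width: 0.0299
gripper_force: 0.0
```

```bash
python3 -c "
from h import *
go(hook(-.0267,0,.187),HT-np.pi)"
```

```text
shift [-0.0929  0.0003 -0.0014] turn 0.002374154787813776 t 15.1
```

Scaled: -0.093 m / 0.5 = -0.186, -0.091 m / 0.5 = -0.182, 0.002 rad / 6.2832 = 0.0003.

Request:
send_path([
  [0.03, -0.03, 0, -0.002, 0.0003],
  [0.03, -0.06, 0, -0.002, 0.0003],
  [0.03, -0.08, 0, -0.002, 0.0003],
  [0.03, -0.092, 0, -0.002, 0.0003],
  [0.03, -0.104, 0, -0.002, 0.0003],
  [0.03, -0.116, 0, -0.002, 0.0003],
  [0.03, -0.128, 0, -0.002, 0.0003],
  [0.03, -0.14, 0, -0.002, 0.0003],
  [0.03, -0.152, 0, -0.002, 0.0003],
  [0.03, -0.16, 0, -0.002, 0.0003],
  [0.03, -0.168, 0, -0.002, 0.0003],
  [0.03, -0.176, 0, -0.002, 0.0003],
  [0.03, -0.182, 0, -0.002, 0.0003],
  [0.03, -0.186, 0, -0.002, 0.0003],
  [0.03, -0.186, 0, -0.002, 0.0003],
  [0.03, -0.186, 0, -0.002, 0.0003],
])

```text
t: 16.43
eef_pos: [0.619, -0.1844, 0.1873]
ee_rot: [3.142, 0.0, -3.071]
force: [-0.7, 0.1, -1.2]
width: 0.0297
gripper_force: 0.0
```

Request:
send_path([
  [0.03, -0.003, 0, 0, 0],
  [0.03, -0.005, 0, 0, 0],
  [0.03, -0.005, 0, 0, 0],
  [0.03, -0.005, 0, 0, 0],
])

```text
t: 16.77
eef_pos: [0.6208, -0.1843, 0.1874]
ee_rot: [3.142, -0.001, -3.071]
force: [-3.5, -0.2, 2.3]
width: 0.0301
gripper_force: 1.6
```

One more millimetre, then I'll retreat and fetch the small tray.

Scaled: -0.0015 m / 0.5 = -0.003.

Request:
send_path([
  [0.03, -0.003, 0, 0, 0],
  [0.03, -0.003, 0, 0, 0],
  [0.03, -0.003, 0, 0, 0],
])

```text
t: 17.02
eef_pos: [0.6209, -0.1843, 0.1874]
ee_rot: [3.141, -0.004, -3.071]
force: [-8.8, 0.8, 4.8]
width: 0.03
gripper_force: 4.3
```

Request:
send_path([
  [0.03, 0.06, 0, 0, 0],
  [0.03, 0.14, 0, 0, 0],
  [0.03, 0.22, 0, 0, 0],
  [0.03, 0.24, 0, 0, 0],
  [0.03, 0.24, 0, -0.08, 0],
  [0.05, 0.24, 0, -0.16, 0],
  [0.05, 0.24, 0, -0.18, 0],
  [0.05, 0.24, 0, -0.18, 0],
  [0.05, 0.24, 0, -0.18, 0],
  [0.05, 0.24, 0, -0.18, 0],
])

```text
t: 17.85
eef_pos: [0.503, -0.1924, 0.2767]
ee_rot: [3.141, -0.0, -3.071]
force: [0.5, -0.2, -0.5]
width: 0.0491
gripper_force: 0.0
```

```bash
python3 -c "
from h import *
go([.4632,.2468,.25],.245-np.pi/2)"
```

```text
shift [0.0089 0.4409 0.0269] turn -1.7456176983828833 t 17.85
```

Scaled: 0.441 m / 0.5 = 0.882, 0.03 m / 0.5 = 0.06, -1.7456 rad / 6.2832 = -0.2778.

Request:
send_path([
  [0.05, 0.018, 0.882, 0.06, -0.2778],
  [0.05, 0.018, 0.882, 0.06, -0.2778],
  [0.05, 0.018, 0.882, 0.06, -0.2778],
  [0.05, 0.018, 0.882, 0.06, -0.2778],
  [0.05, 0.018, 0.882, 0.06, -0.2778],
  [0.05, 0.018, 0.882, 0.06, -0.2778],
  [0.05, 0.018, 0.882, 0.06, -0.2778],
  [0.05, 0.018, 0.882, 0.06, -0.2778],
  [0.05, 0.018, 0.882, 0.06, -0.2778],
  [0.05, 0.018, 0.882, 0.06, -0.2778],
  [0.05, 0.018, 0.882, 0.06, -0.2778],
  [0.05, 0.018, 0.882, 0.06, -0.2778],
  [0.05, 0.018, 0.882, 0.06, -0.2778],
  [0.05, 0.018, 0.882, 0.06, -0.2778],
  [0.05, 0.018, 0.882, 0.06, -0.2778],
  [0.05, 0.018, 0.882, 0.06, -0.2778],
  [0.05, 0.018, 0.882, 0.06, -0.2778],
  [0.05, 0.018, 0.882, 0.06, -0.2778],
])

```text
t: 19.35
eef_pos: [0.4632, 0.2465, 0.247]
ee_rot: [3.141, -0.0, -1.329]
force: [-0.9, -0.2, -0.6]
width: 0.05
gripper_force: 0.0
```

```bash
python3 - <<'E'
from h import *
go([.4632,.2468,.1212],.245-np.pi/2)
E
```

```text
shift [-0.0003 -0.0001  0.1258] turn -0.0031099277487376398 t 19.35
```

Units first: shifts go in shares of 0.5 m and turns go in shares of 2 pi rad. So 0.126 m / 0.5 = 0.252, 0.12 m / 0.5 = 0.24, -0.003 rad / 6.2832 = -0.0005.

Request:
send_path([
  [0.05, 0, 0, 0.06, -0.0005],
  [0.05, 0, 0, 0.12, -0.0005],
  [0.05, 0, 0, 0.18, -0.0005],
  [0.05, 0, 0, 0.24, -0.0005],
  [0.05, 0, 0, 0.252, -0.0005],
  [0.05, 0, 0, 0.252, -0.0005],
  [0.0, 0, 0, 0.252, -0.0005],
  [0.0, 0, 0, 0.252, -0.0005],
  [0.0, 0, 0, 0.252, -0.0005],
  [0.0, 0, 0, 0.252, -0.0005],
  [0.0, 0, 0, 0.252, -0.0005],
  [0.0, 0, 0, 0.252, -0.0005],
  [0.0, 0, 0, 0.252, -0.0005],
  [0.0, 0, 0, 0.252, -0.0005],
  [0.0, 0, 0, 0.252, -0.0005],
  [0.0, 0, 0, 0.252, -0.0005],
], squeeze=25)

```text
t: 20.68
eef_pos: [0.4634, 0.2468, 0.1215]
ee_rot: [-3.141, 0.0, -1.323]
force: [0.7, -0.0, 1.9]
width: 0.0078
gripper_force: 25.0
```

Request:
send_path([
  [0.0, 0, 0, -0.02, 0],
  [0.0, 0, 0, -0.06, 0],
  [0.0, 0, 0, -0.12, 0],
  [0.0, 0, 0, -0.2, 0],
  [0.0, 0, 0, -0.28, 0],
  [0.0, 0, 0, -0.35, 0],
  [0, 0, 0, -0.35, 0],
  [0, 0, 0, -0.35, 0],
  [0, 0, 0, -0.35, 0],
])

```text
t: 21.43
eef_pos: [0.4626, 0.2464, 0.2963]
ee_rot: [3.141, 0.0, -1.323]
force: [0.2, -0.5, -1.4]
width: 0.0078
gripper_force: 25.0
```

```bash
python3 -c "
from h import *
go(hook(-.19,0,.25),HT-np.pi/2)"
```

```text
shift [0.4271 0.1149 0.0462] turn 0.17593295962023348 t 21.4333
```

Scaled: 0.427 m / 0.5 = 0.854, 0.115 m / 0.5 = 0.23, 0.176 rad / 6.2832 = 0.028.

Request:
send_path([
  [0, 0.854, 0.23, 0, 0.028],
  [0, 0.854, 0.23, 0, 0.028],
  [0, 0.854, 0.23, 0, 0.028],
  [0, 0.854, 0.23, 0, 0.028],
  [0, 0.854, 0.23, 0, 0.028],
  [0, 0.854, 0.23, 0, 0.028],
  [0, 0.854, 0.23, 0, 0.028],
  [0, 0.854, 0.23, 0, 0.028],
  [0, 0.854, 0.23, 0, 0.028],
  [0, 0.854, 0.23, 0, 0.028],
  [0, 0.854, 0.23, 0, 0.028],
  [0, 0.854, 0.23, 0.04, 0.028],
  [0, 0.854, 0.23, 0.09, 0.028],
  [0, 0.854, 0.23, 0.12, 0.028],
  [0, 0.854, 0.23, 0.132, 0.028],
  [0, 0.854, 0.23, 0.132, 0.028],
  [0, 0.854, 0.23, 0.132, 0.028],
  [0, 0.854, 0.23, 0.132, 0.028],
])

```text
t: 22.93
eef_pos: [0.4571, -0.1954, 0.2312]
ee_rot: [-3.141, -0.0, -1.498]
force: [1.1, -0.4, -0.6]
width: 0.008
gripper_force: 25.0
```

```bash
python3 - <<'E'
from h import *
go(hook(-.062,0,.2292),HT-np.pi/2)
S=cam('scene');s=arm.get_state();M=R.from_euler('z',HT).as_matrix()
im=arm.grab_frame('scene')[100:300,240:440,::-1]
cv2.imwrite('pics/w5.png',cv2.resize(im,(600,600),interpolation=cv2.INTER_CUBIC))
o=s['eef_pos']-[0,0,.0092]
P=[o+M@np.array(v) for v in((-.018,.045,-.034),(-.018,-.045,-.034),(-.018,.045,-.102),(-.018,-.045,-.102))]
for X in(-.004,-.012):
    w={-.004:.075,-.012:.06}[X];h={-.004:.146,-.012:.124}[X]
    P+=[hook(X-.018,w,.2-.034),hook(X-.018,w,.2-h)]
print((proj(S,P)-[240,100])*3)
E
```

```text
shift [ 0.0003 -0.1268  0.0021] turn 0.0006451591331946283 t 22.9333
[[394.8625 277.2659]
 [469.2866 241.3069]
 [384.7713 348.1705]
 [457.4569 310.3533]
 [208.7389 217.2745]
 [202.867  324.8059]
 [227.9827 215.7163]
 [222.5009 302.8032]]
```

View pics/w5.png

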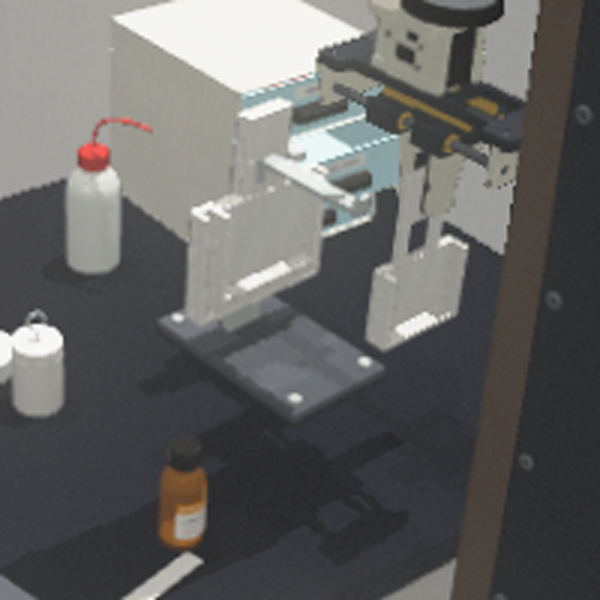

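The medium tray is nested flat in the large one at about (225,215). The small tray hangs straight in the gripper, with its corner at about (392,280) against a predicted (395,277). I'll thread it on.

Scaled: -0.127 m / 0.5 = -0.254, 0.021 m / 0.5 = 0.042.

Request:
send_path([
  [0, 0, -0.04, 0.002, 0],
  [0, 0, -0.08, 0.002, 0],
  [0, 0, -0.12, 0.002, 0],
  [0, 0, -0.16, 0.002, 0],
  [0, 0, -0.2, 0.002, 0],
  [0, 0, -0.23, 0.002, 0],
  [0, 0, -0.25, 0.002, 0],
  [0, 0, -0.254, 0.002, 0],
  [0, 0, -0.254, 0.002, 0],
  [0, 0, -0.254, 0.016, 0],
  [0, 0, -0.254, 0.028, 0],
  [0, 0, -0.254, 0.038, 0],
  [0, 0, -0.254, 0.042, 0],
  [0, 0, -0.254, 0.042, 0],
  [0, 0, -0.254, 0.042, 0],
])

```text
t: 24.23
eef_pos: [0.5827, -0.1864, 0.2095]
ee_rot: [3.141, -0.0, -1.499]
force: [-1.5, -0.7, 2.9]
width: 0.0079
gripper_force: 25.0
```

Request:
send_path([
  [0, 0, 0, 0.003, 0],
  [0, 0, 0, 0.003, 0],
  [0, 0, 0, 0.003, 0],
])

```text
t: 24.48
eef_pos: [0.5828, -0.1865, 0.2095]
ee_rot: [-3.141, -0.001, -1.498]
force: [-4.3, 2.8, 11.1]
width: 0.0078
gripper_force: 25.0
```

Seated on the arm. I'll release it the same way as before.

Scaled: -0.078 m / 0.5 = -0.156, -0.07 m / 0.5 = -0.14.

Request:
send_path([
  [0, 0, 0, -0.003, 0],
  [0.03, 0, 0, -0.003, 0],
  [0.03, 0, 0, -0.003, 0],
  [0.03, 0, 0, -0.003, 0],
  [0.03, 0, 0, -0.003, 0],
  [0.03, 0, 0, -0.04, 0],
  [0.03, 0, 0, -0.08, 0],
  [0.03, 0, 0, -0.14, 0],
  [0.03, 0, 0, -0.156, 0],
  [0.03, 0, 0.08, -0.156, 0],
  [0.03, 0, 0.12, -0.156, 0],
  [0.03, 0, 0.12, -0.156, 0],
  [0.03, 0, 0.12, -0.156, 0],
])

```text
t: 25.57
eef_pos: [0.5229, -0.1908, 0.2866]
ee_rot: [-3.14, -0.0, -1.499]
force: [0.5, -0.0, 0.5]
width: 0.03
gripper_force: 0.0
```

```bash
python3 -c "
from h import *
go(hook(-.12,0,.187),HT-np.pi)"
```

```text
shift [ 0.0001 -0.0028  0.0996] turn 1.5706403211305835 t 25.5667
```

Scaled: 0.0996 m / 0.5 = 0.1992, 0.085 m / 0.5 = 0.17, 1.5705 rad / 6.2832 = 0.25.

Request:
send_path([
  [0.03, 0, -0.006, 0, 0.25],
  [0.03, 0, -0.006, 0, 0.25],
  [0.03, 0, -0.006, 0, 0.25],
  [0.03, 0, -0.006, 0, 0.25],
  [0.03, 0, -0.006, 0, 0.25],
  [0.03, 0, -0.006, 0, 0.25],
  [0.03, 0, -0.006, 0, 0.25],
  [0.03, 0, -0.006, 0, 0.25],
  [0.03, 0, -0.006, 0, 0.25],
  [0.03, 0, -0.006, 0, 0.25],
  [0.03, 0, -0.006, 0, 0.25],
  [0.03, 0, -0.006, 0, 0.25],
  [0.03, 0, -0.006, 0, 0.25],
  [0.03, 0, -0.006, 0, 0.25],
  [0.03, 0, -0.006, 0.06, 0.25],
  [0.03, 0, -0.006, 0.12, 0.25],
  [0.03, 0, -0.006, 0.17, 0.25],
  [0.03, 0, -0.006, 0.1992, 0.25],
  [0.03, 0, -0.006, 0.1992, 0.25],
  [0.03, 0, -0.006, 0.1992, 0.25],
])

```text
t: 27.23
eef_pos: [0.5266, -0.1905, 0.1858]
ee_rot: [-3.141, -0.002, -3.067]
force: [0.1, 0.9, 0.2]
width: 0.03
gripper_force: 0.0
```

```bash
python3 -c "
from h import *
go(hook(-.035,0,.187),HT-np.pi)"
```

```text
shift [-0.0842 -0.0004 -0.0014] turn 0.002564829835513649 t 27.2333
```

Scaled: -0.085 m / 0.5 = -0.17, -0.083 m / 0.5 = -0.166, 0.002 rad / 6.2832 = 0.0003.

Request:
send_path([
  [0.03, -0.03, 0, -0.002, 0.0003],
  [0.03, -0.06, 0, -0.002, 0.0003],
  [0.03, -0.072, 0, -0.002, 0.0003],
  [0.03, -0.084, 0, -0.002, 0.0003],
  [0.03, -0.096, 0, -0.002, 0.0003],
  [0.03, -0.108, 0, -0.002, 0.0003],
  [0.03, -0.12, 0, -0.002, 0.0003],
  [0.03, -0.132, 0, -0.002, 0.0003],
  [0.03, -0.144, 0, -0.002, 0.0003],
  [0.03, -0.152, 0, -0.002, 0.0003],
  [0.03, -0.16, 0, -0.002, 0.0003],
  [0.03, -0.166, 0, -0.002, 0.0003],
  [0.03, -0.17, 0, -0.002, 0.0003],
  [0.03, -0.17, 0, -0.002, 0.0003],
  [0.03, -0.17, 0, -0.002, 0.0003],
])

```text
t: 28.48
eef_pos: [0.6112, -0.1842, 0.1872]
ee_rot: [3.142, 0.0, -3.071]
force: [1.1, 0.0, 0.4]
width: 0.0302
gripper_force: 0.0
```

Request:
send_path([
  [0.03, -0.002, 0, 0, 0],
  [0.03, -0.006, 0, 0, 0],
  [0.03, -0.006, 0, 0, 0],
  [0.03, -0.006, 0, 0, 0],
])

```text
t: 28.82
eef_pos: [0.6128, -0.1841, 0.1873]
ee_rot: [3.141, -0.002, -3.071]
force: [-4.9, -0.9, 2.8]
width: 0.0296
gripper_force: 2.4
```

Scaled: -0.0015 m / 0.5 = -0.003.

Request:
send_path([
  [0.03, -0.003, 0, 0, 0],
  [0.03, -0.003, 0, 0, 0],
  [0.03, -0.003, 0, 0, 0],
])

```text
t: 29.07
eef_pos: [0.6128, -0.1841, 0.1873]
ee_rot: [3.141, -0.005, -3.071]
force: [-10.4, 0.4, 6.2]
width: 0.0301
gripper_force: 5.1
```

Request:
send_path([
  [0.03, 0.04, 0, 0, 0],
  [0.03, 0.12, 0, 0, 0],
  [0.03, 0.2, 0, 0, 0],
  [0.03, 0.26, 0, 0, 0],
  [0.03, 0.26, 0, -0.08, 0],
  [0.03, 0.26, 0, -0.16, 0],
  [0.03, 0.26, 0, -0.18, 0],
  [0.03, 0.26, 0, -0.18, 0],
  [0.03, 0.26, 0, -0.18, 0],
  [0.03, 0.26, 0, -0.18, 0],
  [0.03, 0.26, 0, -0.18, 0],
  [0.03, 0.26, 0, -0.18, 0],
])

```text
t: 30.07
eef_pos: [0.4857, -0.193, 0.2762]
ee_rot: [3.141, -0.002, -3.071]
force: [-0.2, 0.1, -0.1]
width: 0.03
gripper_force: 0.0Traceback (most recent call last):
```

```bash
python3 - <<'E'
from h import *
# check: difference between predicted front top rim corners & image, by corner refinement in the scene view
g=cv2.cvtColor(arm.grab_frame('scene'),cv2.COLOR_RGB2GRAY);S=cam('scene')
P=[hook(x-.018,s*w,.166) for x,w in((-.004,.075),(-.012,.06),(-.02,.045)) for s in(1,-1)]
p=proj(S,P).astype(np.float32)
q=cv2.cornerSubPix(g,p.copy()[:,None],(3,3),(-1,-1),(3,30,.01))[:,0]
print(np.c_[p,q-p])
E
```

```text
  File "<stdin>", line 6, in <module>
cv2.error: OpenCV(4.12.0) :-1: error: (-5:Bad argument) in function 'cornerSubPix'
> Overload resolution failed:
>  - Layout of the output array corners is incompatible with cv::Mat
>  - Expected Ptr<cv::UMat> for argument 'corners'
```

```bash
python3 - <<'E'
from h import *
g=cv2.cvtColor(np.ascontiguousarray(arm.grab_frame('scene')),cv2.COLOR_RGB2GRAY);S=cam('scene')
P=[hook(x-.018,s*w,.166) for x,w in((-.004,.075),(-.012,.06),(-.02,.045)) for s in(1,-1)]
p=np.ascontiguousarray(proj(S,P).reshape(-1,1,2),np.float32)
q=cv2.cornerSubPix(g,p.copy(),(4,4),(-1,-1),(3,30,.01))
print(np.c_[p[:,0],(q-p)[:,0]])
E
```

```text
[[309.5797 172.4248   0.       0.    ]
 [350.5638 155.797    0.       0.    ]
 [315.9942 171.9054   0.9167  -1.0843]
 [348.7913 158.4961   0.5046   3.7749]
 [322.3757 171.3905  -0.2381   1.2586]
 [346.9812 161.2516   2.3039   1.0128]]
```

```bash
python3 -c "
from station import arm
print(arm.job_done())"
```

```text
the job is handed in; nothing more can be done
None
```

I handed the job in at about 30 s with all three trays on the hook, large at the back and small in front. The push stops came 8 mm apart, as they should for nested trays. I did not view a picture after the last push, and the hand-in returned no verdict.

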